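Strip the roller sleeves off the resin sorter for washing

TASK

Strip the resin sorter for washing: swing its end brace right out until it clicks into its open stop, slide every rubber roller sleeve off the free end of the spindle, and set each one in a compartment of its own in the low aluminium drip rack, sitting on the rack's floor. When all the sleeves are in the rack, swing the brace fully home again over the spindle's end, and leave the bowl of resin, the jar and the cup where they stand.

Things in the scene. Friction and masses are not known exactly. Their poses are not given: they have to be found in the camera images.
- sorter: Fixed bench sorter. Origin: underside, mid bed, z up. Grey bed x -35 to 150, y -150 to 150 mm, 45 high; green drive head x +-60, y 120 to 200, 135 high. Bare steel spindle, 16 mm thick, axis at x = 0, 100 mm up, runs along -y from the head (y 120) to its free end at y = -130. The brace across that end has its hinge post (30 mm square) at x 90, y -142; arm 100 to 120 mm up.
- spindle_tip (a point): Centre of the spindle's free (open) end face, 100 mm above the table.
- brace (a joint): Angle of the brace about its upright hinge: 0 = home (as at the start), its arm across the spindle's end, blocking it; grows as the arm swings out, anticlockwise from above, first towards the sorter's -y, to the open stop at 1.9 rad. An over-centre spring strut on its tail (up to 0.3 N m, damped) pulls it into the nearer end; dead centre 0.95 rad. About 4 N at the knob moves it.
- brace_hinge (a point): On the brace's upright hinge axis, at the top of the arm, 120 mm above the table. The spring strut behind it runs to a thin post, 136 mm high, at x = 131, y = -85 mm in the sorter's frame.
- brace_knob (a point): On the axis of the brace's black upright round knob, 18 mm thick, 55 mm tall (120 to 175 mm above the table), on the arm 115 mm from the hinge axis; this point is 150 mm up. At home it stands 25 mm to the sorter's -x side of the spindle's line and 12 mm beyond the spindle's end.
- sleeve0: One of 3 to 5 alike dark grey rubber sleeves (an absent one reads None): eight-sided, 44 mm across flats, 40 mm long, with an eight-sided bore 26 mm across flats right through; about 80 g. Origin at its centre, bore along its y axis; flats face its x and z axes. At the start it hangs loosely on the spindle, centre 5 mm below the spindle's axis (95 mm above the table).
- sleeve1: One of 3 to 5 alike dark grey rubber sleeves (an absent one reads None): eight-sided, 44 mm across flats, 40 mm long, with an eight-sided bore 26 mm across flats right through; about 80 g. Origin at its centre, bore along its y axis; flats face its x and z axes. At the start it hangs loosely on the spindle, centre 5 mm below the spindle's axis (95 mm above the table).
- sleeve2: One of 3 to 5 alike dark grey rubber sleeves (an absent one reads None): eight-sided, 44 mm across flats, 40 mm long, with an eight-sided bore 26 mm across flats right through; about 80 g. Origin at its centre, bore along its y axis; flats face its x and z axes. At the start it hangs loosely on the spindle, centre 5 mm below the spindle's axis (95 mm above the table).
- sleeve3: One of 3 to 5 alike dark grey rubber sleeves (an absent one reads None): eight-sided, 44 mm across flats, 40 mm long, with an eight-sided bore 26 mm across flats right through; about 80 g. Origin at its centre, bore along its y axis; flats face its x and z axes. At the start it hangs loosely on the spindle, centre 5 mm below the spindle's axis (95 mm above the table).
- sleeve4: One of 3 to 5 alike dark grey rubber sleeves (an absent one reads None): eight-sided, 44 mm across flats, 40 mm long, with an eight-sided bore 26 mm across flats right through; about 80 g. Origin at its centre, bore along its y axis; flats face its x and z axes. At the start it hangs loosely on the spindle, centre 5 mm below the spindle's axis (95 mm above the table).
- rack: Fixed low aluminium drip rack, 176 x 190 mm. Origin: underside centre, z up. Floor 4 mm above the table; ribs 4 mm wide, up to 14 mm above the table, part it into 2 x 3 compartments, 82 mm (rack's x) by 58 mm (rack's y) inside, centred at x = +-43, y = 0 and +-62 mm. A sleeve on the floor has its centre 26 mm (lying) or 24 mm (standing) above the table.
- resin_bowl: Terracotta bowl of resin lumps, 120 mm across, 50 mm high; a bystander. Origin: centre of its underside.
- jar: Amber jar, 66 mm across, 90 mm high; a bystander. Origin: centre of its underside.
- cup: White cup, 70 mm across, 55 mm high; a bystander. Origin: centre of its underside.
Things that resemble listed ones, but are neither listed nor needed, are in the scene too. Leave any red or yellow look-alike of the sleeve3 alone.

How it is judged:
By the outcome, as a careful person would: the job done as asked, in the order asked, and still so for the second after the job is handed in, with the robot touching nothing.
Of sleeve0, sleeve1, sleeve2, sleeve3, sleeve4 only 3 to 5 are there at a start; the rules pass over those that are not, and their reading is None.
At some moment in a run one of sleeve0, sleeve1, sleeve2, sleeve3, sleeve4 may be knocked a few centimetres aside while the robot is not near it.
Once in a run the grip may slacken for a moment while it holds something.
It also fails if it takes over 210 s, if anything falls off the work surface, if the arm or the gripper's body presses on something with over 40 N, if the wrist force passes 120 N, or if a joint passes its speed limit or range.

ROBOT

A 6-joint arm with a two-finger parallel gripper is mounted at the origin on the work surface. World frame = base frame: x ahead of the robot, y to its left, z up, the work surface at z = 0. Lengths are in mm, angles in rad, forces in N, time in s.
With the tool pointing down it reaches from about 350 to 875 mm from the base axis. Payload 4.2 kg.
Tool frame: the origin (TCP) lies midway between the tips of the shut fingers; the grasp point (between the pads) lies 19 mm behind it; z points along the fingers, y is the line along which they close (so a half turn about z gives the same grasp; the last joint's range is limited). The gripper opens to 85 mm and grips with 20 to 120 N. Pads are 22 mm wide; open, the fingers measure 114 mm over their backs; the gripper's body (76 mm by 85 mm) begins 54 mm behind the grasp point. The pads swing forward as they close: fully open they stand 13 mm farther back than shut.
Start: joints at [-0.993, 0.385, 0.008, 0, -1.194, -0.259], TCP at [195.907, -593.481, 231.312] pointing down, gripper open.
Joint ranges: [-3.14, 3.14], [-1.21, 2.06], [-1.07, 1.41], [-3.16, 2.05], [-2.99, -0.16], [-3.1, 3.1]. Speed limits (rad/s): [2.79, 2.79, 3.14, 3.14, 3.14, 3.14].

INTERFACE

Orientations are given as a unit quaternion [x, y, z, w].
In Python, from bench import * gives the robot as it stands.
- The arm moves only by the tool drive_tool, never from a script. Its argument "plan" is a list that holds one entry, the list of rows, each a list of 5 numbers: the closure, from -1 (fully open) to 1 (shut), then the shift along the world's x, y, z in mm, then the turn about the world's z in degrees. A call has 1 to 20 rows; each row shifts and turns the commanded pose from where the row before left it; what a row does not reach is not made up. A row lasts 1/12 s, in which the tool goes at most 41.7 mm and 7.16 degrees, less where a joint would pass 70% of its speed; a pose out of reach is approached as far as the arm can. A call is refused whole if a number of a shift passes 41.7 or a number of a turn 7.16, either way. A call with a gripper value outside its range is refused whole. The fingers move at their own pace and stop on an object; the grip force is fixed at half the most. Time passes only in rows, so rows that do not move let the fingers close. It gives the time, the measured TCP pose, the force, the opening and the grip force at its end, in the units of the state.
- read_state(): the state, without advancing time (a new reading comes with each control period).
- get_image(name): name is "side" or "top"; returns (picture, depth): 400x640x3 uint8, red, green, blue; 400x640 float32, mm along the optical axis (not along the pixel's ray), 0 where there is no reading.
- camera_model(name): a dict with "fx", "fy", "cx", "cy" (pixels), "R" (3x3) and "t" (3): a world point X has camera coordinates R X + t. Camera axes: x right, y down, z forward; pixel columns grow to the right and rows downward; lengths in mm; the calibration is good to about 2 mm. A picture is of the moment at which its call begins. camera_model takes no time and is no camera call.
- job_done(): hands the job in; it is judged then, once.
The state is a dict: "clock": time; "joints": joint angles; "joint_vel": joint speeds; "joint_efforts": joint torques, N m; "position": TCP position; "ee_rot": TCP orientation; "contact_force": force on the tool from outside, world axes, zero at the start; "wrist_torque": the same for the moment, N m; "gripper_width": finger opening in mm; "grasp_force": force on a finger pad.
Only numpy, scipy, OpenCV 4.12 (cv2) and the standard library are available. Lean on these libraries where they do the work, as an engineer would, in place of code of your own. Each camera call takes 0.05 s, during which the arm holds its last target. There are 200 camera calls.

## Working session

There is one attempt and no reset: what is moved stays moved. The work goes in short steps, Python scripts to look and compute and a tool call to move; the robot and the scene stay as the last step left them, time stands still between calls to the robot, and variables do not carry over. Pictures are saved under pics/ and viewed, at most 14 in all, crops included, and the job is handed in when it is done.

Besides the shell and the picture viewer there is one more tool, called after ">>>" as name(argument=value, ...), one argument or row to a line, values as JSON. drive_tool: Moves the arm, as the interface text tells. Its arguments: {"type":"object","properties":{"plan":{"type":"array"}},"required":["plan"]}

```bash
mkdir -p pics
cat > h.py <<'E'
from bench import *
import numpy as np, cv2
def snap(n,tag):
    p,d=get_image(n); cv2.imwrite(f'pics/{tag}.png',cv2.cvtColor(p,cv2.COLOR_RGB2BGR)); np.savez(f'{tag}.npz',p=p,d=d); return p,d
def load(tag):
    z=np.load(f'{tag}.npz'); return z['p'],z['d']
def ray(n,u,v):
    c=camera_model(n); R=np.array(c['R']);t=np.array(c['t'])
    d=R.T@np.array([(u-c['cx'])/c['fx'],(v-c['cy'])/c['fy'],1.]); return -R.T@t,d
def plane(n,u,v,z):
    o,d=ray(n,u,v); return o+d*(z-o[2])/d[2]
def pts(n,d):
    c=camera_model(n); R=np.array(c['R']);t=np.array(c['t'])
    v,u=np.mgrid[:400,:640]; X=np.stack([(u-c['cx'])/c['fx']*d,(v-c['cy'])/c['fy']*d,d],-1)
    return (X-t)@R
def proj(n,X):
    c=camera_model(n); q=np.array(c['R'])@np.array(X)+np.array(c['t']); return np.array([c['fx']*q[0]/q[2]+c['cx'],c['fy']*q[1]/q[2]+c['cy']])
E
python3 - <<'E'
from h import *
snap('top','top0');snap('side','side0')
for n in('top','side'):
    c=camera_model(n);print(n,c['fx'],-np.array(c['R']).T@np.array(c['t']),np.round(c['R'],2).tolist())
print(read_state())
E
```

```text
top 370.46893289370615 [408.96212345  58.95536468 942.02061215] [[0.0, -1.0, -0.01], [-1.0, -0.0, -0.08], [0.08, 0.01, -1.0]]
side 443.3698089945614 [327.5217596  839.1921685  752.51749066] [[-0.98, -0.18, 0.01], [-0.12, 0.63, -0.77], [0.13, -0.76, -0.64]]
{'clock': 0.1, 'joints': array([-9.93400687e-01,  3.85486960e-01,  6.73710844e-03, -4.29518624e-04,
       -1.19398743e+00, -2.58605709e-01]), 'joint_vel': array([-4.65928993e-05, -1.17015628e-03,  1.55612318e-03,  2.25207466e-03,
        1.72912929e-04, -5.19365976e-04]), 'joint_efforts': array([-5.38432948e-05, -3.93319559e+01,  1.88929331e+01,  4.19797942e+00,
       -2.58869863e-03,  4.81383466e-06]), 'position': array([ 195.73714942, -593.00263941,  230.3174388 ]), 'ee_rot': array([-1.58642581e-01,  9.87335581e-01,  9.67950093e-04, -2.11519479e-04]), 'contact_force': array([ 0.28664884, -0.32699462, -0.07928865]), 'wrist_torque': array([ 0.05415527, -0.01230432, -0.0083047 ]), 'grasp_force': 0.0, 'gripper_width': 85.12135828903341}
```

View pics/top0.png

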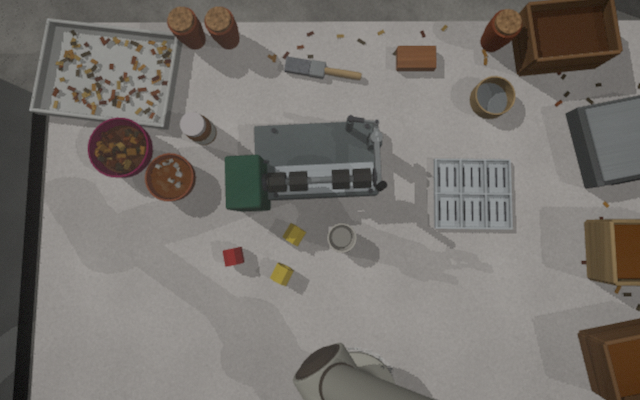

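View pics/side0.png

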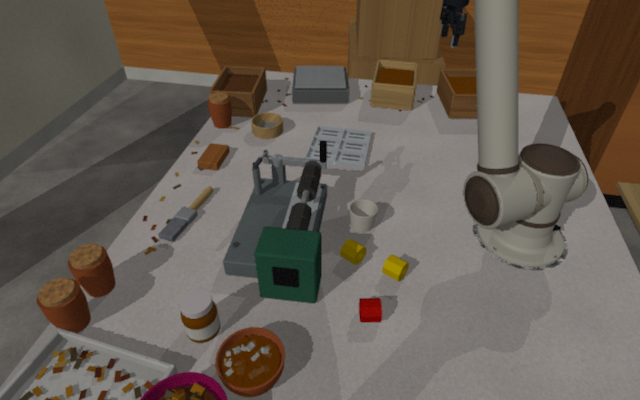

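Top view: sorter with green head (246,182), bed to about (380,160), dark sleeves on the spindle at about (275,182), (297,181), (340,179) and (361,179). The knob is near (381,185), the hinge (375,130), the rack (474,195) and the cup (341,237).

Could be taken for sleeves: yellow (294,234), yellow (282,274), red (233,257). These are off the spindle, so not wanted. I choose the dark grey ones on the spindle and check them in a close crop.

Run:
```python
from h import *
p,d=load('top0'); q,e=load('side0')
a=cv2.resize(p[110:225,220:400],None,fx=4,fy=4,interpolation=cv2.INTER_CUBIC)
b=cv2.resize(q[140:250,230:340],None,fx=4,fy=4,interpolation=cv2.INTER_CUBIC)
a=np.clip(a.astype(float)*1.6,0,255).astype('uint8');b=np.clip(b.astype(float)*1.6,0,255).astype('uint8')
cv2.imwrite('pics/crop0.png',cv2.cvtColor(a,cv2.COLOR_RGB2BGR))
cv2.imwrite('pics/crop1.png',cv2.cvtColor(b,cv2.COLOR_RGB2BGR))
X=pts('top',d)
for u,v in[(275,182),(297,181),(340,179),(361,179),(319,180),(381,185),(240,182),(310,140),(474,170),(341,237),(376,130),(170,177)]:print(u,v,X[v,u].round(1))
# rack: height
m=(p.min(2)>0)&(d>0)&(X[...,2]>-5)
r=X[155:240,425:520,2];print(np.histogram(r,bins=np.arange(-6,24,2)))
```

```text
275 182 [505.6 183.6 115.8]
297 181 [507.6 133.9 118.1]
340 179 [512.4  37.5 115.8]
361 179 [512.3  -9.5 116.6]
319 180 [511.   84.9 108.4]
381 185 [492.3 -45.9 176.4]
240 182 [503.2 257.6 135.9]
310 140 [618.1 109.5  44. ]
474 170 [ 549.6 -305.9    4.3]
341 237 [379.6  32.4   6.9]
376 130 [622.6 -43.4 122.4]
170 177 [527.2 456.5  35.5]
(array([  23,  229,  992, 1428, 1783, 1832,  623,  161,  153,  332,  383,
        100,    9,    0]), array([-6, -4, -2,  0,  2,  4,  6,  8, 10, 12, 14, 16, 18, 20, 22]))
```

View pics/crop0.png

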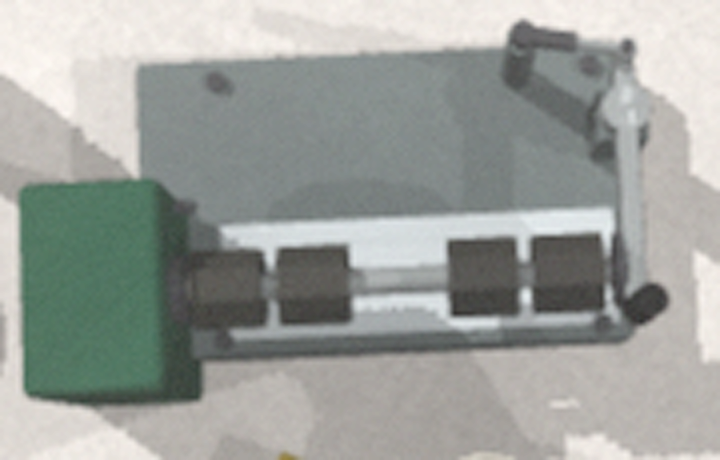

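View pics/crop1.png

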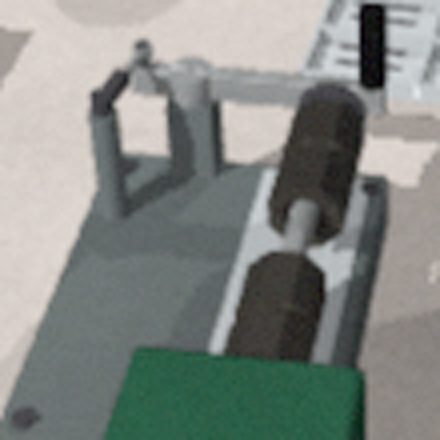

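The crops confirm four dark grey sleeves on the spindle: a pair by the head at crop pixels (228,288) and (313,285), and a pair by the free end at (483,277) and (568,272). The brace knob is at (645,303), the hinge at (625,105) and the strut post at (518,50). Next, the exact geometry.

Run:
```python
from h import *
p,d=load('top0'); X=pts('top',d); f=p.astype(int)
roi=np.zeros(d.shape,bool); roi[160:205,264:378]=1
m=roi&(X[...,2]>107)&(X[...,2]<122)&(p.max(2)<75)
n,l,s,c=cv2.connectedComponentsWithStats(m.astype('uint8'))
for i in range(1,n):
    if s[i,4]>60:
        P=X[l==i]; print('sl',s[i],np.median(P,0).round(1),'y',np.percentile(P[:,1],[2,98]).round(1),'x',np.percentile(P[:,0],[2,98]).round(1),'zmax',np.percentile(P[:,2],90).round(1))
P=X[m]; k=np.polyfit(P[:,1],P[:,0],1); print('line x=',k,np.degrees(np.arctan(k[0])))
# head top
h=(X[...,2]>130)&(X[...,2]<141)&(f[...,1]>f[...,0]*1.2); h[:,300:]=0
R=cv2.minAreaRect(X[h][:,:2].astype('float32'));print('head',R)
b=(abs(X[...,2]-45)<5); b[:115]=0;b[210:]=0;b[:,:250]=0;b[:,385:]=0
R=cv2.minAreaRect(X[b][:,:2].astype('float32'));print('bed',R)
kn=(X[...,2]>160)&(X[...,2]<182); kn[:170]=0;kn[200:]=0;kn[:,365:]&=True;kn[:,:365]=0;kn[:,395:]=0
print('knob top',np.median(X[kn],0).round(1),kn.sum())
ar=(abs(X[...,2]-120)<6);ar[:125]=0;ar[190:]=0;ar[:,:370]=0;ar[:,:372]=0;ar[:,392:]=0
A=X[ar];print('arm',cv2.minAreaRect(A[:,:2].astype('float32')))
# rack
g=np.zeros(d.shape,bool); g[150:240,425:522]=1
w=g&(X[...,2]>8)&(X[...,2]<20)
n,l,s,c=cv2.connectedComponentsWithStats(cv2.morphologyEx(w.astype('uint8'),cv2.MORPH_CLOSE,np.ones((5,5))))
i=1+s[1:,4].argmax(); W=X[(l==i)&w]; print('rack',s[i],cv2.minAreaRect(W[:,:2].astype('float32')),np.median(W[:,2]))
# side knob
q,e=load('side0'); Y=pts('side',e)
kk=(q.max(2)<60); kk[:135]=0;kk[168:]=0;kk[:,:312]=0;kk[:,334:]=0; kk&=Y[...,2]>110
print('side knob',np.median(Y[kk],0).round(1),np.percentile(Y[kk][:,2],[2,98]),kk.sum())
v,u=np.nonzero(kk);print(u.mean(),v.min(),v.max())
```

```text
sl [353 169  20  19 290] [514.6 -11.8 115.8] y [-31.8   6.3] x [497.5 533.8] zmax 118.7
sl [332 170  19  19 298] [512.6  35.4 115.6] y [17.3 55.5] x [495.2 533.9] zmax 118.4
sl [264 173  23  19 360] [505.6 183.9 115.3] y [161.6 208. ] x [488.2 527. ] zmax 118.5
sl [288 172  20  19 300] [507.8 132.1 115.5] y [112.  152.1] x [490.6 527.1] zmax 118.5
line x= [-4.49730812e-02  5.14749821e+02] -2.5750326090767874
head ((504.3486633300781, 251.46694946289062), (118.42108917236328, 78.70343780517578), 3.00791597366333)
bed ((562.7102661132812, 96.05276489257812), (206.09092712402344, 292.8006896972656), 4.486349582672119)
knob top [492.6 -49.5 174.6] 66
arm ((563.5662231445312, -44.35426330566406), (22.98278045654297, 144.3785858154297), 88.1620101928711)
rack [ 434  159   79   71 1351] ((488.6015625, -299.40509033203125), (193.56683349609375, 176.20643615722656), 89.53611755371094) 13.656394143494746
side knob [494.4 -41.  144. ] [112.29391128 174.96631278] 173
320.84971098265896 141 167
```

>>> drive_tool(
  plan=[
    [[0.2,14.8,27.1,0,-0.8],[0.2,14.8,27.1,0,-0.8],[0.2,14.8,27.1,0,-0.8],[0.2,14.8,27.1,0,-0.8],[0.2,14.8,27.1,0,-0.8],[0.2,14.8,27.1,0,-0.8],[0.2,14.8,27.1,0,-0.8],[0.2,14.8,27.1,0,-0.8],[0.2,14.8,27.1,0,-0.8],[0.2,14.8,27.1,0,-0.8],[0.2,14.8,27.1,0,-0.8],[0.2,14.8,27.1,0,-0.8],[0.2,14.8,27.1,0,-0.8],[0.2,14.8,27.1,0,-0.8],[0.2,14.8,27.1,0,-0.8],[0.2,14.8,27.1,0,-0.8],[0.2,14.8,27.1,0,-0.8],[0.2,14.8,27.1,0,-0.8],[0.2,14.8,27.1,0,-0.8],[0.2,14.8,27.1,0,-0.8]],
  ],
)

```text
clock: 1.77
position: [492.0, -50.0, 231.1]
ee_rot: [-0.02, 1.0, 0.0, -0.0]
contact_force: [0.2, -0.6, 0.6]
gripper_width: 34.0
grasp_force: 0.0
```

>>> drive_tool(
  plan=[
    [[0.3,0,0,-10,0],[0.3,0,0,-10,0],[0.3,0,0,-10,0],[0.3,0,0,-10,0],[0.3,0,0,-10,0],[0.3,0,0,-10,0],[0.3,0,0,-10,0],[0.3,0,0,-10,0],[0.3,0,0,-10,0],[0.3,0,0,-10,0],[0.3,0,0,0,0],[0.3,0,0,0,0]],
  ],
)

```text
clock: 2.77
position: [491.3, -52.2, 130.6]
ee_rot: [-0.019, 1.0, -0.0, -0.001]
contact_force: [1.1, 0.8, 0.5]
gripper_width: 29.5
grasp_force: 0.0
```

Run:
```python
from h import *
p,d=snap('side','s1'); a=p[100:200,260:380]
a=np.clip(cv2.resize(a,None,fx=5,fy=5,interpolation=cv2.INTER_CUBIC).astype(float)*1.5,0,255)
cv2.imwrite('pics/c2.png',a[...,::-1])
# arc rows: hinge, start angle, print increments
H=np.array([607.8,-45.]); th=np.radians(2.7); 
def k(f): g=np.pi+th+f; return H+115*np.array([np.cos(g),np.sin(g)])
print(k(0))
for n in range(0,39,1):
    f=np.radians(2.8*n); print(n,(k(f+np.radians(2.8))-k(f)).round(1),end=';')
```

```text
[492.92766438 -50.41724183]
0 [ 0.4 -5.6];1 [ 0.7 -5.6];2 [ 0.9 -5.5];3 [ 1.2 -5.5];4 [ 1.5 -5.4];5 [ 1.7 -5.3];6 [ 2.  -5.2];7 [ 2.3 -5.1];8 [ 2.5 -5. ];9 [ 2.8 -4.9];10 [ 3.  -4.8];11 [ 3.2 -4.6];12 [ 3.4 -4.4];13 [ 3.6 -4.3];14 [ 3.9 -4.1];15 [ 4.  -3.9];16 [ 4.2 -3.7];17 [ 4.4 -3.5];18 [ 4.6 -3.3];19 [ 4.7 -3. ];20 [ 4.9 -2.8];21 [ 5.  -2.6];22 [ 5.1 -2.3];23 [ 5.2 -2.1];24 [ 5.3 -1.8];25 [ 5.4 -1.5];26 [ 5.5 -1.3];27 [ 5.5 -1. ];28 [ 5.6 -0.7];29 [ 5.6 -0.5];30 [ 5.6 -0.2];31 [5.6 0.1];32 [5.6 0.4];33 [5.6 0.6];34 [5.5 0.9];35 [5.5 1.2];36 [5.4 1.4];37 [5.4 1.7];38 [5.3 2. ];[ WARN:0@2.852] global loadsave.cpp:1063 imwrite_ Unsupported depth image for selected encoder is fallbacked to CV_8U.
```

View pics/c2.png

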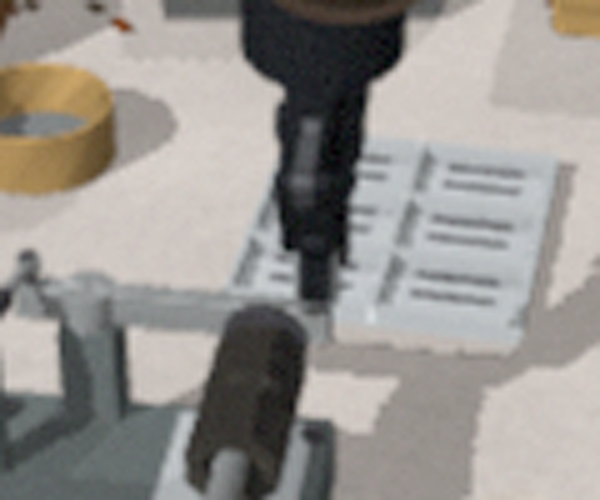

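The crop shows the fingers standing over the knob at about (315,280), above the arm and clear of the sleeve. Now I'll swing the brace out.

>>> drive_tool(
  plan=[
    [[0.3,0.4,-5.6,0,2.8],[0.3,0.7,-5.6,0,2.8],[0.3,0.9,-5.5,0,2.8],[0.3,1.2,-5.5,0,2.8],[0.3,1.5,-5.4,0,2.8],[0.3,1.7,-5.3,0,2.8],[0.3,2.0,-5.2,0,2.8],[0.3,2.3,-5.1,0,2.8],[0.3,2.5,-5.0,0,2.8],[0.3,2.8,-4.9,0,2.8],[0.3,3.0,-4.8,0,2.8],[0.3,3.2,-4.6,0,2.8],[0.3,3.4,-4.4,0,2.8],[0.3,3.6,-4.3,0,2.8],[0.3,3.9,-4.1,0,2.8],[0.3,4.0,-3.9,0,2.8],[0.3,4.2,-3.7,0,2.8],[0.3,4.4,-3.5,0,2.8],[0.3,4.6,-3.3,0,2.8],[0.3,4.7,-3.0,0,2.8]],
  ],
)

```text
clock: 4.48
position: [547.2, -144.2, 132.0]
ee_rot: [-0.488, 0.873, -0.0, 0.001]
contact_force: [0.1, 1.5, 0.5]
gripper_width: 30.2
grasp_force: 0.5
```

>>> drive_tool(
  plan=[
    [[0.3,4.9,-2.8,0,2.8],[0.3,5.0,-2.6,0,2.8],[0.3,5.1,-2.3,0,2.8],[0.3,5.2,-2.1,0,2.8],[0.3,5.3,-1.8,0,2.8],[0.3,5.4,-1.5,0,2.8],[0.3,5.5,-1.3,0,2.8],[0.3,5.5,-1.0,0,2.8],[0.3,5.6,-0.7,0,2.8],[0.3,5.6,-0.5,0,2.8],[0.3,5.6,-0.2,0,2.8],[0.3,5.6,0.1,0,2.8],[0.3,5.6,0.4,0,2.8],[0.3,5.6,0.6,0,2.8],[0.3,5.5,0.9,0,2.8],[0.3,5.5,1.2,0,2.8],[0.3,5.4,1.4,0,2.8],[0.3,5.4,1.7,0,2.8],[0.3,0,0,0,0],[0.3,0,0,0,0]],
  ],
)

```text
clock: 6.15
position: [645.7, -154.9, 132.3]
ee_rot: [0.812, -0.584, 0.002, -0.001]
contact_force: [3.1, -0.3, -0.5]
gripper_width: 29.8
grasp_force: 1.4
```

>>> drive_tool(
  plan=[
    [[0.3,0,0,15,0],[0.3,0,0,15,0],[0.3,0,0,15,0],[0.3,0,0,15,0],[0.3,0,0,15,0],[0.3,0,0,15,0],[0,0,0,15,0],[-0.3,-10,-15,15,-2],[-0.3,-15,-20,0,-2],[-0.3,-20,-20,0,-2],[-0.3,-20,-20,0,-2],[-0.3,-20,-20,0,-2],[-0.3,-20,-20,0,-2],[-0.3,-20,-20,0,-2],[-0.3,0,0,0,-2]],
  ],
)

```text
clock: 7.4
position: [515.0, -292.1, 252.0]
ee_rot: [0.721, -0.693, -0.001, 0.0]
contact_force: [-0.5, 0.2, 0.7]
gripper_width: 55.2
grasp_force: 0.0
```

```bash
cat > look.py <<'E'
from h import *
import sys
tag=sys.argv[1]
p,d=snap('top',tag); X=pts('top',d)
roi=np.zeros(d.shape,bool); roi[155:205,260:395]=1
m=roi&(X[...,2]>107)&(X[...,2]<122)&(p.max(2)<75)
n,l,s,c=cv2.connectedComponentsWithStats(m.astype('uint8'))
for i in range(1,n):
    if s[i,4]>60:
        P=X[l==i]; print('sl',s[i,4],np.median(P,0).round(1),'y',np.percentile(P[:,1],[2,98]).round(1),'x',np.percentile(P[:,0],[2,98]).round(1))
kn=(X[...,2]>155)&(X[...,2]<185)&(p.max(2)<70); kn[:90]=0;kn[205:]=0;kn[:,:365]=0;kn[:,440:]=0
print('knob',np.median(X[kn],0).round(1) if kn.sum() else None,kn.sum())
E
python3 look.py t1; python3 -c "
from h import *
print(read_state()['position'],read_state()['ee_rot'])
p,d=load('t1');a=cv2.resize(p[90:250,220:530],None,fx=2.5,fy=2.5);a=np.clip(a.astype(float)*1.5,0,255).astype('uint8');cv2.imwrite('pics/c3.png',a[...,::-1])"
```

```text
sl 433 [505.6 188.2 115.5] y [161.8 214.5] x [475.8 547.8]
sl 285 [514.8 -11.7 115.6] y [-29.9   6.3] x [497.4 534. ]
sl 284 [512.9  35.4 115.7] y [17.4 55.5] x [495.1 531.7]
sl 300 [507.7 132.  115.7] y [113.6 152.1] x [490.5 527.1]
knob [ 648.5 -148.7  174.1] 65
[ 516.52757079 -291.22321417  251.93434338] [ 7.20769147e-01 -6.93175130e-01 -2.59008654e-04  9.34312589e-05]
```

View pics/c3.png

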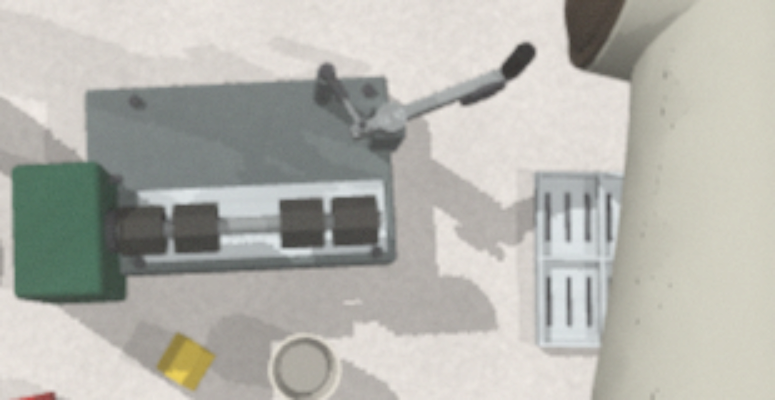

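The brace is at its open stop: knob at (648.5,-148.7), about 1.90 rad. All four sleeves are still on the spindle.

>>> drive_tool(
  plan=[
    [[-0.6,0,20,0,0],[-0.8,0,20,0,0],[-1,0,20,0,0],[-1,0,20,0,0],[-1,0,20,0,0],[-1,0,20,0,0],[-1,0,20,-5,0],[-1,0,20,-5,0],[-1,0,20,-5,0],[-1,0,20,-5,0],[-1,0,20,-5,0],[-1,0,20,-5,0],[-1,0,20,-5,0],[-1,0,19,-5,0],[-1,0,0,0,0],[-1,0,0,0,0]],
  ],
)

```text
clock: 8.78
position: [518.8, -10.0, 211.3]
ee_rot: [0.724, -0.69, -0.0, 0.0]
contact_force: [0.2, 0.7, 0.2]
gripper_width: 85.3
grasp_force: 0.0
```

>>> drive_tool(
  plan=[
    [[-1,-3.5,-2,-12,0],[-1,0,0,-12,0],[-1,0,0,-12,0],[-1,0,0,-12,0],[-1,0,0,-12,0],[-1,0,0,-12,0],[-1,0,0,-12,0],[-1,0,0,-12,0],[-1,0,0,-12,0],[-1,0,0,-12,0],[-1,0,0,-10,0],[-1,0,0,-5,0],[-1,0,0,0,0]],
  ],
)

```text
clock: 9.87
position: [515.1, -13.3, 75.4]
ee_rot: [0.723, -0.691, -0.001, 0.001]
contact_force: [-0.1, -0.4, -0.2]
gripper_width: 85.3
grasp_force: 0.0
```

>>> drive_tool(
  plan=[
    [[-0.5,0,0,0,0],[0,0,0,0,0],[0.3,0,0,0,0],[0.6,0,0,0,0],[1,0,0,0,0],[1,0,0,0,0],[1,0,0,0,0],[1,0,0,0,0],[1,0,0,0,0],[1,0,0,0,0]],
  ],
)

```text
clock: 10.7
position: [516.4, -12.6, 77.2]
ee_rot: [0.724, -0.69, 0.001, -0.001]
contact_force: [-0.4, -0.4, 6.2]
gripper_width: 43.3
grasp_force: 61.2
```

>>> drive_tool(
  plan=[
    [[1,0,0,2.5,0],[1,0,0,2.5,0],[1,0,0,0,0],[1,0.4,-8,0,0],[1,0.4,-8,0,0],[1,0.4,-8,0,0],[1,0.4,-8,0,0],[1,0.4,-8,0,0],[1,0.4,-8,0,0],[1,0.4,-8,0,0],[1,0.4,-8,0,0],[1,0.4,-8,0,0]],
  ],
)

```text
clock: 11.7
position: [519.3, -85.6, 81.3]
ee_rot: [0.723, -0.691, -0.0, -0.0]
contact_force: [-0.3, -0.2, -1.0]
gripper_width: 42.7
grasp_force: 60.9
```

>>> drive_tool(
  plan=[
    [[1,1.2,-21,0,0],[1,1.2,-21,0,0],[1,1.2,-21,0,0],[1,1.2,-21,0,0],[1,1.2,-21,0,0],[1,1.2,-21,0,0],[1,1.2,-21,0,0],[1,1.2,-21,0,0],[1,1.2,-21,0,0],[1,1.2,-21,0,-1],[1,0,-4,-10,-1],[1,0,0,-10,0],[1,0,0,-10,0],[1,0,0,-10,0],[1,0,0,-8,0],[1,0,0,0,0]],
  ],
)

```text
clock: 13.03
position: [529.8, -297.3, 30.7]
ee_rot: [0.712, -0.703, -0.002, 0.001]
contact_force: [-0.1, 0.4, -1.0]
gripper_width: 43.0
grasp_force: 61.0
```

>>> drive_tool(
  plan=[
    [[1,1,-1,-8,0],[1,0,0,-6,0],[1,0,0,-4,0],[1,0,0,-2,0],[1,0,0,-2,0],[1,0,0,0,0],[1,0,0,0,0]],
  ],
)

```text
clock: 13.62
position: [532.4, -299.8, 11.5]
ee_rot: [0.711, -0.703, 0.0, -0.0]
contact_force: [0.6, -0.2, -0.9]
gripper_width: 43.2
grasp_force: 61.0
```

>>> drive_tool(
  plan=[
    [[1,0,0,-1.5,0],[1,0,0,-1.5,0],[1,0,0,0,0],[0.5,0,0,0,0],[0.1,0,0,0,0],[-0.1,0,0,0,0],[-0.2,0,0,0,0],[-0.3,0,0,0,0],[-0.3,0,0,5,0],[-0.3,0,0,10,0],[-0.3,0,0,15,0],[-0.5,0,0,20,0],[-1,0,0,20,0],[-1,0,0,20,0],[-1,0,10,20,0],[-1,0,20,15,0],[-1,0,30,0,0],[-1,0,30,0,0],[-1,0,30,0,0],[-1,0,30,0,0]],
  ],
)

```text
clock: 15.28
position: [532.3, -148.5, 134.7]
ee_rot: [0.711, -0.703, 0.001, -0.001]
contact_force: [0.7, 0.1, -1.0]
gripper_width: 85.3
grasp_force: 0.0
```

```bash
cat > look2.py <<'E'
from h import *
import sys
tag=sys.argv[1]
p,d=snap('side',tag); Y=pts('side',d)
dk=(p.max(2)<75)&(d>0)
def comps(m,name,amin):
    n,l,s,c=cv2.connectedComponentsWithStats(m.astype('uint8'))
    for i in range(1,n):
        if s[i,4]>amin:
            P=Y[l==i]; print(name,s[i].tolist(),'med',np.median(P,0).round(0),'x',np.percentile(P[:,0],[3,97]).round(0),'y',np.percentile(P[:,1],[3,97]).round(0),'z',np.percentile(P[:,2],[3,97]).round(0))
box=(Y[...,0]>380)&(Y[...,0]<600)
comps(dk&box&(Y[...,1]>-420)&(Y[...,1]<-190)&(Y[...,2]>19)&(Y[...,2]<60),'rack',25)
comps(dk&box&(Y[...,1]>-40)&(Y[...,1]<215)&(Y[...,2]>75)&(Y[...,2]<122),'spin',25)
E
python3 look.py t2; python3 look2.py s2; python3 -c "
from h import *
p,d=load('s2');a=cv2.resize(p[80:280,210:410],None,fx=3,fy=3);a=np.clip(a.astype(float)*1.5,0,255).astype('uint8');cv2.imwrite('pics/c4.png',a[...,::-1])"
```

```text
sl 424 [505.6 188.1 115.3] y [161.7 214.2] x [475.4 541.4]
sl 123 [512.2  46.5 115.8] y [37.5 55.5] x [497.1 531.4]
sl 300 [508.  132.5 115.6] y [113.8 152. ] x [490.5 529.3]
knob None 0
rack [318, 129, 17, 16, 164] med [ 528. -285.   41.] x [509. 552.] y [-314. -275.] z [22. 48.]
spin [279, 159, 6, 17, 43] med [593. -30.  99.] x [589. 597.] y [-40.  -7.] z [ 76. 118.]
spin [286, 169, 32, 62, 911] med [507. 127. 111.] x [488. 531.] y [ 20. 192.] z [ 84. 118.]
```

View pics/c4.png

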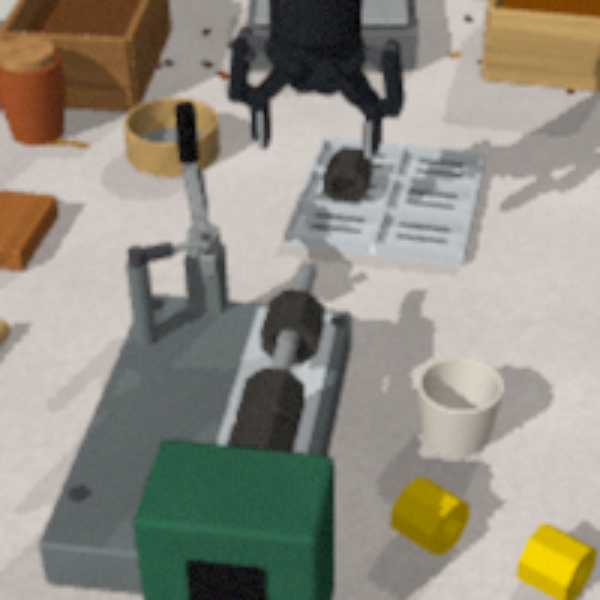

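The crop shows the first sleeve lying in the middle compartment of the far column at (347,175). Three remain on the spindle and the brace is open.

>>> drive_tool(
  plan=[
    [[-1,-1.9,18.5,0,0.2],[-1,-1.9,18.5,0,0.2],[-1,-1.9,18.5,0,0.2],[-1,-1.9,18.5,0,0.2],[-1,-1.9,18.5,0,0.2],[-1,-1.9,18.5,0,0.2],[-1,-1.9,18.5,0,0.2],[-1,-1.9,18.5,0,0.2],[-1,-1.9,18.5,0,0.2],[-1,-1.9,18.0,0,0.2],[-1,0,0,0,0],[-1,0,0,-10,0],[-1,0,0,-10,0],[-1,0,0,-10,0],[-1,0,0,-10,0],[-1,0,0,-10,0],[-1,0,0,-8,0],[-1,0,0,0,0]],
  ],
)

```text
clock: 16.88
position: [511.9, 34.0, 72.9]
ee_rot: [0.723, -0.691, -0.001, 0.002]
contact_force: [-0.3, 0.3, 0.2]
gripper_width: 85.3
grasp_force: 0.0
```

>>> drive_tool(
  plan=[
    [[-0.5,0.5,1.5,3,0],[0,0,0,0,0],[0.3,0,0,0,0],[0.6,0,0,0,0],[1,0,0,0,0],[1,0,0,0,0],[1,0,0,0,0],[1,0,0,0,0],[1,0,0,0,0],[1,0,0,2.5,0],[1,0,0,2.5,0]],
  ],
)

```text
clock: 17.8
position: [513.1, 36.2, 82.9]
ee_rot: [0.723, -0.691, -0.0, 0.001]
contact_force: [0.1, 0.2, -1.6]
gripper_width: 43.1
grasp_force: 60.9
```

>>> drive_tool(
  plan=[
    [[1,0,0,0,0],[1,0.4,-8,0,0],[1,0.4,-8,0,0],[1,0.4,-8,0,0],[1,0.4,-8,0,0],[1,0.4,-8,0,0],[1,0.4,-8,0,0],[1,0.4,-8,0,0],[1,0.4,-8,0,0],[1,0.4,-8,0,0],[1,0.4,-8,0,0],[1,0.4,-8,0,0],[1,0.4,-8,0,0],[1,0.4,-8,0,0],[1,0.4,-8,0,0],[1,0.4,-8,0,0]],
  ],
)

```text
clock: 19.13
position: [519.8, -84.5, 83.3]
ee_rot: [0.723, -0.69, -0.0, 0.0]
contact_force: [0.8, -0.5, -0.9]
gripper_width: 43.1
grasp_force: 60.9
```

>>> drive_tool(
  plan=[
    [[1,1.5,-19,0,0],[1,1.5,-19,0,0],[1,1.5,-19,0,0],[1,1.5,-19,0,0],[1,1.5,-19,0,0],[1,1.5,-19,0,0],[1,1.5,-19,0,-1],[1,1.5,-19,-5,-1],[1,0,0,-10,0],[1,0,0,-10,0],[1,0,0,-10,0],[1,0,0,-10,0],[1,0,0,-8,0],[1,0,0,0,0],[1,0,0,0,0]],
  ],
)

```text
clock: 20.38
position: [531.6, -235.1, 29.6]
ee_rot: [0.712, -0.703, -0.001, 0.0]
contact_force: [0.6, -0.5, -0.6]
gripper_width: 42.9
grasp_force: 61.0
```

>>> drive_tool(
  plan=[
    [[1,0,-1.5,-8,0],[1,0,0,-6,0],[1,0,0,-4,0],[1,0,0,-2,0],[1,0,0,0,0],[1,0,0,0,0]],
  ],
)

```text
clock: 20.88
position: [531.8, -237.2, 10.4]
ee_rot: [0.711, -0.703, 0.0, -0.0]
contact_force: [-0.4, 0.7, -0.3]
gripper_width: 42.9
grasp_force: 61.0
```

>>> drive_tool(
  plan=[
    [[1,0,0,-1.5,0],[1,0,0,0,0],[0.5,0,0,0,0],[0.1,0,0,0,0],[-0.1,0,0,0,0],[-0.2,0,0,0,0],[-0.3,0,0,0,0],[-0.3,0,0,5,0],[-0.3,0,0,10,0],[-0.3,0,0,15,0],[-0.5,0,0,20,0],[-1,0,0,20,0],[-1,0,0,20,0],[-1,0,10,20,0],[-1,0,20,15,0],[-1,0,30,0,0]],
  ],
)

```text
clock: 22.22
position: [534.3, -178.4, 138.4]
ee_rot: [0.71, -0.704, 0.004, -0.002]
contact_force: [1.1, -0.1, -0.2]
gripper_width: 85.4
grasp_force: 0.0
```

```bash
python3 look.py t3; python3 look2.py s3
```

```text
sl 424 [505.5 188.  115.3] y [161.7 214.2] x [475.5 541.5]
sl 301 [507.7 132.3 115.4] y [113.7 151.9] x [490.5 527.1]
knob None 0
rack [314, 129, 21, 28, 337] med [ 527. -251.   41.] x [509. 551.] y [-315. -214.] z [22. 48.]
spin [279, 163, 6, 13, 40] med [593. -29.  95.] x [589. 597.] y [-39.  -8.] z [ 76. 120.]
spin [286, 199, 26, 32, 538] med [505. 153. 113.] x [487. 528.] y [116. 195.] z [ 97. 118.]
```

>>> drive_tool(
  plan=[
    [[-1,-1.5,19.4,0,0.15],[-1,-1.5,19.4,0,0.15],[-1,-1.5,19.4,0,0.15],[-1,-1.5,19.4,0,0.15],[-1,-1.5,19.4,0,0.15],[-1,-1.5,19.4,0,0.15],[-1,-1.5,19.4,0,0.15],[-1,-1.5,19.4,0,0.15],[-1,-1.5,19.4,0,0.15],[-1,-1.5,19.4,0,0.15],[-1,-1.5,19.4,0,0.15],[-1,-1.5,19.4,0,0.15],[-1,-1.5,19.4,0,0.15],[-1,-1.5,19.4,0,0.15],[-1,-1.5,19.4,0,0.15],[-1,-1.5,19.4,0,0.15],[-1,0,0,0,0],[-1,0,0,0,0]],
  ],
)

```text
clock: 23.82
position: [507.9, 133.6, 134.0]
ee_rot: [0.726, -0.687, 0.0, 0.0]
contact_force: [-0.6, -0.2, -1.1]
gripper_width: 84.9
grasp_force: 0.0
```

>>> drive_tool(
  plan=[
    [[-1,0,0,-10,0],[-1,0,0,-10,0],[-1,0,0,-10,0],[-1,0,0,-10,0],[-1,0,0,-10,0],[-1,0,0,-8,0],[-0.5,0,0,0,0],[0,0,0,0,0],[0.3,0,0,0,0],[0.6,0,0,0,0],[1,0,0,0,0],[1,0,0,0,0],[1,0,0,0,0],[1,0,0,0,0],[1,0,0,0,0],[1,0,0,2.5,0],[1,0,0,2.5,0],[1,0,0,0,0]],
  ],
)

```text
clock: 25.32
position: [507.3, 133.0, 80.7]
ee_rot: [0.726, -0.688, -0.0, 0.0]
contact_force: [1.2, -0.0, -2.2]
gripper_width: 43.0
grasp_force: 61.0
```

>>> drive_tool(
  plan=[
    [[1,0.4,-9,0,0],[1,0.4,-9,0,0],[1,0.4,-9,0,0],[1,0.4,-9,0,0],[1,0.4,-9,0,0],[1,0.4,-9,0,0],[1,0.4,-9,0,0],[1,0.4,-9,0,0],[1,0.4,-9,0,0],[1,0.4,-9,0,0],[1,0.4,-9,0,0],[1,0.4,-9,0,0],[1,0.4,-9,0,0],[1,0.4,-9,0,0],[1,0.4,-9,0,0]],
  ],
)

```text
clock: 26.57
position: [513.8, -2.7, 80.8]
ee_rot: [0.726, -0.688, -0.0, 0.0]
contact_force: [-0.5, -0.5, -0.4]
gripper_width: 43.3
grasp_force: 61.0
```

>>> drive_tool(
  plan=[
    [[1,0.4,-9,0,0],[1,0.4,-9,0,0],[1,0.4,-9,0,0],[1,0.4,-9,0,0],[1,0.4,-9,0,0],[1,0.4,-9,0,0],[1,0.4,-9,0,0],[1,0.4,-9,0,0],[1,0.4,-9,0,0],[1,-5,-10,0,0],[1,-6,-13,0,0],[1,-6,-13,0,0],[1,-6,-13,0,0],[1,-6,-13,0,0],[1,-6,-13,0,0],[1,-6,-13,0,0],[1,-6,-13,0,0],[1,-6,-13,0,-1],[1,-6,-13,0,-1],[1,-6,-13,0,-0.5]],
  ],
)

```text
clock: 28.23
position: [451.1, -223.9, 80.8]
ee_rot: [0.71, -0.704, -0.0, 0.0]
contact_force: [0.6, 0.3, -1.0]
gripper_width: 42.9
grasp_force: 61.0
```

>>> drive_tool(
  plan=[
    [[1,-6,-13,0,0],[1,0,0,-10,0],[1,0,0,-10,0],[1,0,0,-10,0],[1,0,0,-10,0],[1,0,0,-10,0],[1,0,0,-8,0],[1,0,0,-6,0],[1,0,0,-4,0],[1,0,0,-2,0],[1,0,0,0,0],[1,0,0,0,0]],
  ],
)

```text
clock: 29.23
position: [446.7, -235.8, 11.0]
ee_rot: [0.711, -0.703, 0.0, -0.0]
contact_force: [0.4, 0.2, -0.9]
gripper_width: 43.5
grasp_force: 61.0
```

>>> drive_tool(
  plan=[
    [[1,-0.5,-1,-1.5,0],[1,0,0,-1.5,0],[1,0,0,0,0],[0.5,0,0,0,0],[0.1,0,0,0,0],[-0.1,0,0,0,0],[-0.2,0,0,0,0],[-0.3,0,0,0,0],[-0.3,0,0,5,0],[-0.3,0,0,10,0],[-0.3,0,0,15,0],[-0.5,0,0,20,0],[-1,0,0,20,0],[-1,0,0,20,0],[-1,5,10,20,0],[-1,10,20,20,0],[-1,15,30,0,0]],
  ],
)

```text
clock: 30.65
position: [478.1, -177.8, 143.2]
ee_rot: [0.71, -0.704, 0.004, -0.003]
contact_force: [0.5, 0.2, -0.0]
gripper_width: 85.3
grasp_force: 0.0
```

```bash
python3 look.py t4; python3 look2.py s4
python3 - <<'E'
from h import *
p,d=load('t4');X=pts('top',d)
for v in (180,184): print([ (u,int(X[v,u,1]),int(X[v,u,2]),p[v,u].tolist()) for u in range(256,300,3)])
E
```

```text
sl 416 [505.5 188.8 115.5] y [161.8 214.5] x [472.7 546.8]
knob [ 648.6 -148.6  174.1] 65
rack [314, 129, 21, 28, 340] med [ 527. -250.   41.] x [509. 551.] y [-314. -214.] z [22. 48.]
rack [343, 143, 17, 17, 186] med [ 443. -225.   41.] x [423. 465.] y [-254. -214.] z [21. 48.]
spin [278, 161, 7, 15, 48] med [594. -28.  99.] x [590. 599.] y [-39.  -7.] z [ 76. 119.]
spin [308, 169, 7, 22, 34] med [510.  11. 105.] x [507. 512.] y [-25.  50.] z [103. 107.]
spin [286, 199, 22, 32, 238] med [504. 178. 114.] x [486. 526.] y [108. 198.] z [103. 118.]
[(256, 222, 135, [55, 77, 66]), (259, 216, 134, [46, 63, 54]), (262, 212, 120, [53, 52, 53]), (265, 205, 120, [49, 49, 52]), (268, 198, 118, [51, 49, 47]), (271, 192, 116, [60, 61, 57]), (274, 185, 117, [61, 61, 57]), (277, 179, 116, [64, 61, 60]), (280, 172, 116, [60, 60, 56]), (283, 165, 117, [62, 61, 58]), (286, 159, 108, [88, 91, 90]), (289, 153, 107, [107, 110, 109]), (292, 146, 107, [114, 116, 116]), (295, 139, 109, [112, 115, 115]), (298, 132, 109, [112, 114, 114])]
[(256, 222, 133, [52, 77, 63]), (259, 216, 134, [46, 64, 55]), (262, 211, 122, [51, 53, 52]), (265, 205, 119, [49, 49, 50]), (268, 198, 117, [54, 53, 52]), (271, 192, 116, [61, 60, 57]), (274, 185, 114, [61, 59, 57]), (277, 178, 117, [57, 58, 53]), (280, 172, 113, [58, 58, 55]), (283, 165, 119, [59, 59, 55]), (286, 160, 104, [72, 73, 72]), (289, 153, 105, [83, 85, 85]), (292, 146, 103, [87, 90, 90]), (295, 139, 104, [90, 93, 93]), (298, 132, 103, [97, 101, 100])]
```

>>> drive_tool(
  plan=[
    [[-1,1.65,19.5,0,0.12],[-1,1.65,19.5,0,0.12],[-1,1.65,19.5,0,0.12],[-1,1.65,19.5,0,0.12],[-1,1.65,19.5,0,0.12],[-1,1.65,19.5,0,0.12],[-1,1.65,19.5,0,0.12],[-1,1.65,19.5,0,0.12],[-1,1.65,19.5,0,0.12],[-1,1.65,19.5,0,0.12],[-1,1.65,19.5,0,0.12],[-1,1.65,19.5,0,0.12],[-1,1.65,19.5,0,0.12],[-1,1.65,19.5,0,0.12],[-1,1.65,19.5,0,0.12],[-1,1.65,19.5,0,0.12],[-1,1.65,19.5,0,0.12],[-1,1.65,19.5,0,0.12],[-1,0,0,0,0],[-1,0,0,0,0]],
  ],
)

```text
clock: 32.42
position: [505.4, 174.5, 138.2]
ee_rot: [0.724, -0.69, -0.0, 0.0]
contact_force: [-0.4, 0.0, -0.4]
gripper_width: 85.4
grasp_force: 0.0
```

>>> drive_tool(
  plan=[
    [[-1,0.6,-0.5,-10,0],[-1,0,0,-10,0],[-1,0,0,-10,0],[-1,0,0,-10,0],[-1,0,0,-10,0],[-1,0,0,-10,0],[-1,0,0,-1,0],[-0.5,0,0,0,0],[0,0,0,0,0],[0.3,0,0,0,0],[0.6,0,0,0,0],[1,0,0,0,0],[1,0,0,0,0],[1,0,0,0,0],[1,0,0,0,0],[1,0,0,0,0]],
  ],
)

```text
clock: 33.75
position: [506.9, 174.2, 77.7]
ee_rot: [0.724, -0.69, 0.0, -0.001]
contact_force: [-0.6, 1.5, 6.0]
gripper_width: 43.0
grasp_force: 61.5
```

>>> drive_tool(
  plan=[
    [[1,0,0,2.5,0],[1,0,0,2.5,0],[1,0,0,0,0],[1,0.4,-9,0,0],[1,0.4,-9,0,0],[1,0.4,-9,0,0],[1,0.4,-9,0,0],[1,0.4,-9,0,0],[1,0.4,-9,0,0],[1,0.4,-9,0,0],[1,0.4,-9,0,0],[1,0.4,-9,0,0],[1,0.4,-9,0,0],[1,0.4,-9,0,0],[1,0.4,-9,0,0],[1,0.4,-9,0,0],[1,0.4,-9,0,0],[1,0.4,-9,0,0]],
  ],
)

```text
clock: 35.25
position: [512.2, 37.8, 81.8]
ee_rot: [0.724, -0.69, 0.0, 0.0]
contact_force: [0.1, 0.1, -0.7]
gripper_width: 42.7
grasp_force: 60.9
```

>>> drive_tool(
  plan=[
    [[1,0.4,-9,0,0],[1,0.4,-9,0,0],[1,0.4,-9,0,0],[1,0.4,-9,0,0],[1,0.4,-9,0,0],[1,0.4,-9,0,0],[1,0.4,-9,0,0],[1,0.4,-9,0,0],[1,0.4,-9,0,0],[1,0.4,-9,0,0],[1,0.4,-9,0,0],[1,0.4,-9,0,0],[1,0.4,-9,0,0],[1,0.4,-9,0,0],[1,0,0,0,0]],
  ],
)

```text
clock: 36.5
position: [517.8, -88.7, 81.7]
ee_rot: [0.723, -0.691, -0.0, 0.0]
contact_force: [0.5, 0.0, -0.1]
gripper_width: 43.1
grasp_force: 60.9
```

```bash
python3 look2.py s5
python3 - <<'E'
from h import *
p,d=load('s5');Y=pts('side',d)
a=cv2.resize(p[100:240,240:400],None,fx=4,fy=4);a=np.clip(a.astype(float)*1.5,0,255).astype('uint8');cv2.imwrite('pics/c5.png',a[...,::-1])
E
```

```text
rack [329, 133, 6, 12, 42] med [ 512. -287.   34.] x [508. 518.] y [-318. -276.] z [22. 41.]
rack [315, 142, 10, 10, 52] med [ 537. -225.   43.] x [522. 552.] y [-250. -215.] z [34. 49.]
rack [343, 143, 17, 16, 186] med [ 443. -226.   41.] x [423. 465.] y [-255. -213.] z [21. 48.]
spin [278, 159, 7, 17, 44] med [594. -29.  98.] x [590. 599.] y [-40.  -8.] z [ 76. 120.]
spin [310, 168, 6, 15, 26] med [511. -10. 105.] x [509. 513.] y [-32.  21.] z [101. 107.]
spin [293, 203, 13, 27, 37] med [504. 155. 105.] x [501. 510.] y [101. 187.] z [102. 107.]
```

View pics/c5.png

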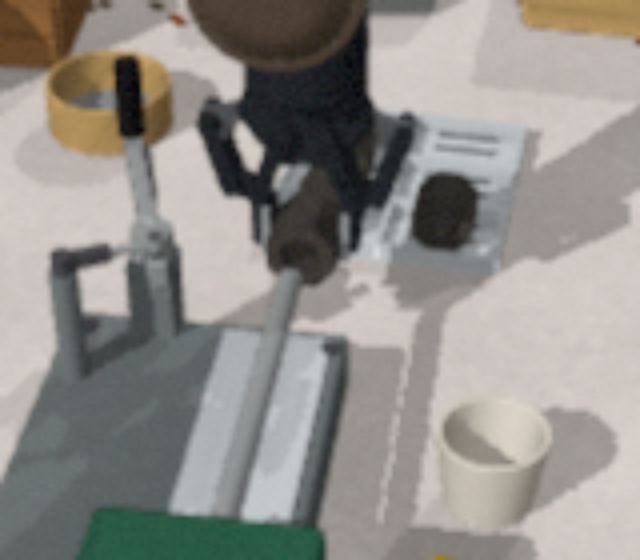

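The spindle is bare, the last sleeve is in the gripper just beyond its tip at crop (305,235), and the third sleeve is in the rack at (445,210).

>>> drive_tool(
  plan=[
    [[1,0,-10,0,0],[1,-4.5,-13,0,0],[1,-4.5,-13,0,0],[1,-4.5,-13,0,0],[1,-4.5,-13,0,0],[1,-4.5,-13,0,0],[1,-4.5,-13,0,0],[1,-4.5,-13,0,0],[1,-4.5,-13,0,0],[1,-4.5,-13,0,0],[1,-4.5,-13,0,0],[1,-4.5,-13,0,0],[1,-4.5,-13,0,0],[1,-4.5,-13,0,-0.6],[1,-4.5,-13,0,-0.6],[1,-4.5,-13,0,-0.6],[1,-4.5,-13,0,-0.5],[1,0,0,0,0],[1,0,0,0,0]],
  ],
)

```text
clock: 38.13
position: [445.0, -306.0, 81.7]
ee_rot: [0.709, -0.705, -0.0, 0.0]
contact_force: [-0.5, -0.1, -0.8]
gripper_width: 43.2
grasp_force: 60.9
```

>>> drive_tool(
  plan=[
    [[1,0.5,-1,-10,0],[1,0,0,-10,0],[1,0,0,-10,0],[1,0,0,-10,0],[1,0,0,-10,0],[1,0,0,-10,0],[1,0,0,-6,0],[1,0,0,-3,0],[1,0,0,-2,0],[1,0,0,0,0],[1,0,0,0,0]],
  ],
)

```text
clock: 39.05
position: [446.6, -306.4, 11.1]
ee_rot: [0.71, -0.704, 0.0, -0.0]
contact_force: [0.3, 0.3, -0.1]
gripper_width: 43.1
grasp_force: 60.9
```

>>> drive_tool(
  plan=[
    [[1,0,0,-1.5,0],[1,0,0,-1,0],[1,0,0,0,0],[0.5,0,0,0,0],[0.1,0,0,0,0],[-0.1,0,0,0,0],[-0.2,0,0,0,0],[-0.3,0,0,0,0],[-0.3,0,0,5,0],[-0.3,0,0,10,0],[-0.3,0,0,15,0],[-0.3,0,0,20,0],[-0.3,0,0,20,0],[-0.3,0,0,30,0],[-0.3,5,5,30,2],[-0.1,10,10,30,2],[0.3,15,10,10,2],[0.3,20,10,0,2]],
  ],
)

```text
clock: 40.55
position: [497.9, -271.7, 183.9]
ee_rot: [0.758, -0.653, 0.004, -0.002]
contact_force: [-0.3, 0.2, 0.1]
gripper_width: 29.7
grasp_force: 0.0
```

```bash
python3 look.py t6; python3 look2.py s6
python3 - <<'E'
from h import *
p,d=load('s6')
a=cv2.resize(p[90:290,250:450],None,fx=3,fy=3);a=np.clip(a.astype(float)*1.5,0,255).astype('uint8');cv2.imwrite('pics/c6.png',a[...,::-1])
E
```

```text
sl 103 [505.  210.3 115.1] y [203.8 215. ] x [460.7 558.7]
knob None 0
rack [314, 129, 21, 27, 339] med [ 527. -252.   41.] x [509. 551.] y [-313. -214.] z [22. 48.]
rack [343, 133, 19, 27, 341] med [ 443. -250.   41.] x [423. 466.] y [-311. -214.] z [22. 49.]
spin [278, 160, 7, 16, 42] med [593. -30.  98.] x [589. 597.] y [-40.  -8.] z [ 76. 118.]
spin [293, 199, 14, 31, 42] med [504. 151. 104.] x [501. 510.] y [ 88. 188.] z [103. 107.]
```

View pics/c6.png

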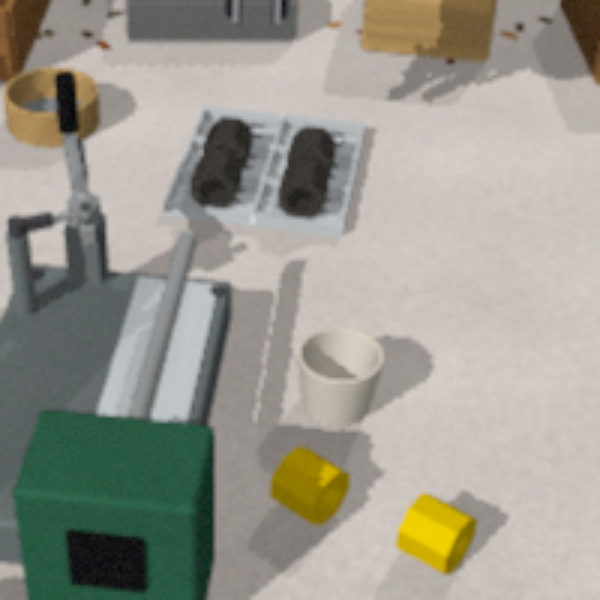

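The crop shows four sleeves lying in four separate compartments around (225,160) and (307,170), with the knob still open at (67,100). Next, back to the knob.

>>> drive_tool(
  plan=[
    [[0.3,0,0,20,0],[0.3,0,0,20,0],[0.3,12.5,10.2,0,1.1],[0.3,12.5,10.2,0,1.1],[0.3,12.5,10.2,0,1.1],[0.3,12.5,10.2,0,1.1],[0.3,12.5,10.2,0,1.1],[0.3,12.5,10.2,0,1.1],[0.3,12.5,10.2,0,1.1],[0.3,12.5,10.2,0,1.1],[0.3,12.5,10.2,0,1.1],[0.3,12.5,10.2,0,1.1],[0.3,12.5,10.2,0,1.1],[0.3,12.5,10.2,0,1],[0.3,0,0,0,0],[0.3,0,0,0,0]],
  ],
)

```text
clock: 41.98
position: [647.0, -147.9, 217.8]
ee_rot: [0.827, -0.562, -0.0, 0.0]
contact_force: [0.2, -1.0, 0.2]
gripper_width: 30.0
grasp_force: 0.0
```

>>> drive_tool(
  plan=[
    [[0.3,1,-1,-10,0],[0.3,0,0,-10,0],[0.3,0,0,-10,0],[0.3,0,0,-10,0],[0.3,0,0,-10,0],[0.3,0,0,-10,0],[0.3,0,0,-10,0],[0.3,0,0,-10,0],[0.3,0,0,-7,0],[0.3,0,0,0,0],[0.3,0,0,0,0]],
  ],
)

```text
clock: 42.9
position: [647.2, -149.9, 130.9]
ee_rot: [0.827, -0.563, -0.0, 0.0]
contact_force: [0.4, -0.2, -0.2]
gripper_width: 29.8
grasp_force: 0.0
```

>>> drive_tool(
  plan=[
    [[0.3,-5.3,-2.0,0,-2.8],[0.3,-5.4,-1.7,0,-2.8],[0.3,-5.4,-1.4,0,-2.8],[0.3,-5.5,-1.2,0,-2.8],[0.3,-5.5,-0.9,0,-2.8],[0.3,-5.6,-0.6,0,-2.8],[0.3,-5.6,-0.4,0,-2.8],[0.3,-5.6,-0.1,0,-2.8],[0.3,-5.6,0.2,0,-2.8],[0.3,-5.6,0.5,0,-2.8],[0.3,-5.6,0.7,0,-2.8],[0.3,-5.5,1.0,0,-2.8],[0.3,-5.5,1.3,0,-2.8],[0.3,-5.4,1.5,0,-2.8],[0.3,-5.3,1.8,0,-2.8],[0.3,-5.2,2.1,0,-2.8],[0.3,-5.1,2.3,0,-2.8],[0.3,-5.0,2.6,0,-2.8],[0.3,-4.9,2.8,0,-2.8]],
  ],
)

```text
clock: 44.48
position: [546.4, -141.2, 132.8]
ee_rot: [-0.487, 0.874, -0.001, 0.002]
contact_force: [1.2, -0.1, 0.0]
gripper_width: 29.7
grasp_force: 0.7
```

>>> drive_tool(
  plan=[
    [[0.3,-4.7,3.0,0,-2.8],[0.3,-4.6,3.3,0,-2.8],[0.3,-4.4,3.5,0,-2.8],[0.3,-4.2,3.7,0,-2.8],[0.3,-4.0,3.9,0,-2.8],[0.3,-3.9,4.1,0,-2.8],[0.3,-3.6,4.3,0,-2.8],[0.3,-3.4,4.4,0,-2.8],[0.3,-3.2,4.6,0,-2.8],[0.3,-3.0,4.8,0,-2.8],[0.3,-2.8,4.9,0,-2.8],[0.3,-2.5,5.0,0,-2.8],[0.3,-2.3,5.1,0,-2.8],[0.3,-2.0,5.2,0,-2.8],[0.3,-1.7,5.3,0,-2.8],[0.3,-1.5,5.4,0,-2.8],[0.3,-1.2,5.5,0,-2.8],[0.3,-0.9,5.5,0,-2.8],[0.3,-0.7,5.6,0,-2.8],[0.3,-0.4,5.6,0,-2.8]],
  ],
)

```text
clock: 46.15
position: [490.5, -48.2, 132.4]
ee_rot: [-0.019, 1.0, 0.0, 0.001]
contact_force: [0.3, -0.5, -0.2]
gripper_width: 30.0
grasp_force: 0.0
```

>>> drive_tool(
  plan=[
    [[0.3,0,0,0,0],[0.3,0,0,0,0],[0.3,0,0,0,0],[0.3,0,0,10,0],[0.3,0,0,10,0],[0.3,0,0,10,0],[0.3,0,0,10,0],[0.3,0,0,15,0],[0.3,0,0,15,0],[0.3,0,0,20,0],[0.3,0,0,20,0],[0.3,-20,0,20,0],[0.3,-25,0,0,0],[0.3,-25,0,0,0],[0.3,-25,0,0,0],[0.3,-15,0,0,0],[0.3,0,0,0,0],[0.3,0,0,0,0]],
  ],
)

```text
clock: 47.65
position: [379.6, -48.9, 262.0]
ee_rot: [-0.021, 1.0, 0.0, 0.001]
contact_force: [0.7, 0.2, 0.3]
gripper_width: 30.1
grasp_force: 0.0
```

```bash
python3 look.py t7; python3 look2.py s7
python3 - <<'E'
from h import *
p,d=load('t7')
a=cv2.resize(p[90:250,210:530],None,fx=2.4,fy=2.4);a=np.clip(a.astype(float)*1.5,0,255).astype('uint8');cv2.imwrite('pics/c7.png',a[...,::-1])
E
```

```text
sl 110 [505.1 210.3 114.9] y [204. 215.] x [461.  558.2]
knob [492.5 -48.  174.7] 58
rack [314, 129, 21, 27, 264] med [ 528. -278.   39.] x [509. 551.] y [-316. -214.] z [22. 48.]
rack [343, 133, 19, 27, 337] med [ 443. -251.   41.] x [423. 466.] y [-311. -214.] z [22. 48.]
spin [280, 160, 5, 16, 50] med [595. -31.  94.] x [592. 600.] y [-39. -27.] z [ 76. 113.]
spin [305, 162, 17, 25, 164] med [511. -37. 105.] x [499. 536.] y [-39.  26.] z [ 87. 120.]
spin [293, 199, 14, 31, 44] med [504. 150. 105.] x [501. 509.] y [ 91. 190.] z [101. 108.]
```

View pics/c7.png

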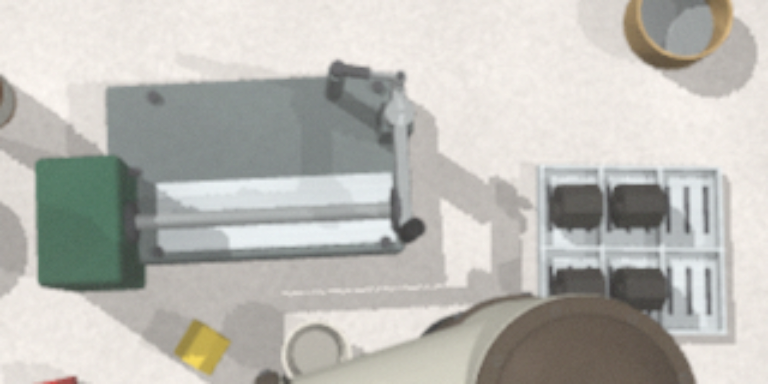

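The crop shows the brace home across the spindle end, with the knob at (410,229). The spindle is bare and the four sleeves lie in separate compartments. One last numeric check after a short wait.

>>> drive_tool(
  plan=[
    [[0.3,-10,20,0,0],[0.3,-10,20,0,0],[0.3,-10,20,0,0],[0.3,0,20,0,0],[0.3,0,20,0,0],[0.3,0,20,0,0],[0.3,0,0,0,0],[0.3,0,0,0,0],[0.3,0,0,0,0],[0.3,0,0,0,0],[0.3,0,0,0,0],[0.3,0,0,0,0],[0.3,0,0,0,0],[0.3,0,0,0,0]],
  ],
)

```text
clock: 48.92
position: [349.7, 71.0, 261.3]
ee_rot: [-0.02, 1.0, 0.0, 0.0]
contact_force: [-0.0, -0.2, 1.0]
gripper_width: 29.8
grasp_force: 0.0
```

```bash
python3 look.py t8
python3 - <<'E'
from h import *
p,d=load('t8');X=pts('top',d)
m=(p.max(2)<80)&(X[...,2]>36)&(X[...,2]<54)&(X[...,1]<-190)&(X[...,1]>-420)&(X[...,0]>380)&(X[...,0]<600)
n,l,s,c=cv2.connectedComponentsWithStats(cv2.morphologyEx(m.astype('uint8'),cv2.MORPH_OPEN,np.ones((3,3))))
for i in range(1,n):
    P=X[l==i];print(s[i,4],np.percentile(P,[3,50,97],axis=0).round(0).tolist())
for t in('t0','top0','t7','t8'):
    try:p,d=load(t)
    except Exception:continue
    X=pts('top',d);a=(abs(X[...,2]-120)<6);a[:125]=0;a[182:]=0;a[:,:372]=0;a[:,392:]=0;A=X[a]
    print(t,np.polyfit(A[:,0],A[:,1],1).round(3),len(A))
E
```

```text
sl 107 [507.3 210.3 116. ] y [204.1 215.1] x [470.1 558.4]
knob [492.5 -48.  175. ] 58
277 [[512.0, -255.0, 37.0], [531.0, -236.0, 46.0], [550.0, -218.0, 51.0]]
280 [[512.0, -319.0, 38.0], [531.0, -298.0, 46.0], [549.0, -280.0, 50.0]]
278 [[427.0, -256.0, 38.0], [444.0, -236.0, 46.0], [463.0, -218.0, 50.0]]
286 [[427.0, -316.0, 38.0], [446.0, -298.0, 46.0], [464.0, -279.0, 51.0]]
top0 [ 2.5000e-02 -6.0299e+01] 378
t7 [ 2.40e-02 -5.95e+01] 381
t8 [ 2.5000e-02 -6.0463e+01] 378
```

The arm line matches the start exactly (slope 0.025), so the brace is home. All four sleeves are centred in their compartments.

```bash
python3 -c "
from bench import *
print(job_done())"
```

```text
the job is handed in; nothing more can be done
None
```

The job is handed in: all four sleeves lie in their own rack compartments, the brace is swung fully home over the spindle's end, and nothing I did touched the bowl, jar or cup.

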